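# Slide the figure's display board home and bolt it

## Task

Push the small wooden board, with the clay figure standing on it, along the brass rails of its stand towards the bolt end until it drops into the locating notches; then push the red tab of the stand's bolt fully across so that it locks the board down. Only push: do not lift the board or pinch the tab, do not touch or topple the figure, and leave the other things on the table where they are.

Things in the scene. Friction and masses are not known exactly. Their poses are not given: they have to be found in the camera images.
- stand: Fixed dark wooden stand, 345 mm long. Origin on the table; +x is the direction the board slides, y across, z up. Two brass-topped rails from x=-185 to +160 mm (|y| 42 to 61.5, tops z=40 mm), open between them down to z=8 mm and open at both ends. Cheeks outside them (|y| 61.5 to 69.5) rise to z=50 mm. The bolt's block is on the +y side: y 69.5 to 120, x 63 to 107, top z=56 mm
- located (a point): Where the board's origin lies once located: stand x=60, y=0, z=33 mm (2.5 mm play along x). Each rail has two notches 7 mm deep: stand x=-7.5 to +15.5 and x=82.5 to 127.5 mm. Only here do both battens fit, and the board drops 7 mm by its own weight. Fast pushing can carry it past
- board: Loose wooden board, green top, 130 mm along x, 120 mm wide, 21 mm high, about 0.45 kg; axes as the stand's, origin at the centre of its underside. Its lowest 9 mm are two battens: front x=25 to 65 mm (bridges the first notch), rear x=-65 to -47 mm. Starts on the rails, origin at stand x=-100 to -45, z=40 mm. Sliding it takes about 2 to 8 N
- board_rear (a point): Centre of the board's flat rear face (120 mm wide, 21 mm high), the face to push towards the stand's +x; at board x=-65, z=10.5 mm
- figure: Loose clay figure in blue robe, 60 mm tall, round base 44 mm in diameter, 0.08 kg, standing freely near the middle of the board (within 22 mm of it). Origin at the centre of its base, z up
- bolt (a joint): Travel of the steel bolt (m) along the stand's -y: starts at 0 to 0.005 (withdrawn), 0.030 fully across, tongue then 24 mm over the board. Takes about 2 N, stays where left. Tongue underside z=56.5 mm: it passes 2.5 mm above the located board (top z=54) but is blocked by a board still up on the rails (top z=61)
- bolt_face (a point): Centre of the outer face of the bolt's red tab, the face to push towards the stand's -y. Tab 30 mm wide along x, 12 mm thick, upright from z=63.5 to 87.5 mm; this point is at stand x=85, z=75.5 mm, and at y=112 mm with the bolt at 0, 82 mm fully across
- paint_pot: Bystander: small paint jar with red cap, diameter 44 mm, 55 mm tall; origin at the centre of its underside
- spare_figure: Bystander: another clay figure, red robe, 60 mm tall, base 44 mm; origin at the centre of its base
- water_cup: Bystander: white ceramic cup, diameter 60 mm, 60 mm tall; origin at the centre of its underside
- spatula: Bystander: modelling spatula 170 mm long lying on the table; origin under its middle, x along it
Not all that is in view belongs to the job. What is shaped like the board but black or blue is not meant.

How it is judged:
On the way:
1. the board has dropped into its notches while the bolt is still withdrawn (x of board in the frame of stand between 0.055 and 0.065 m and z of board in the frame of stand below 0.0355 m and angle between the z axis of board and the z axis of stand, either way round below 0.035 rad and angle between the x axis of board and the x axis of stand, either way round below 0.06 rad and value of joint bolt below 0.015 m), for 0.2 s.
At the end, for the whole second after the job is handed in: Board level in its notches (stand x=60 +-5 mm, z under 35.5 mm, tilt under 0.035, turn under 0.06 rad), bolt over 25 of its 30 mm, figure upright (0.2 rad) on the board, both at rest, bystanders moved less than 20 mm (x of board in the frame of stand between 0.055 and 0.065 m and z of board in the frame of stand below 0.0355 m and angle between the z axis of board and the z axis of stand, either way round below 0.035 rad and angle between the x axis of board and the x axis of stand, either way round below 0.06 rad and value of joint bolt above 0.025 m and angle between figure's own z axis and vertical below 0.2 rad and z of figure in the frame of board between 0.016 and 0.026 m and x of figure in the frame of board between -0.06 and 0.06 m and y of figure in the frame of board between -0.055 and 0.055 m and linear speed of each of board, figure below 0.02 m/s and distance of each of paint_pot, spare_figure, water_cup, spatula from where it was at the start of the episode below 0.02 m); the robot touches nothing.
It fails at once if the board is lifted off its rails (more than 12 mm up) or tipped by more than 0.2 rad (z of board in the frame of stand above 0.052 m or angle between board's own z axis and vertical above 0.2 rad).
It fails at once if the red tab is pinched between the fingers (contact force between the fingers and bolt_c2 above 2 N and contact force between the fingers and bolt_c1 above 2 N).
It fails at once if the robot touches the figure (contact force between any of the fingers, the arm and figure above 0.3 N).
It fails at once if the figure topples (angle between figure's own z axis and vertical above 0.5 rad).
It fails at once if a bystander is moved by more than 20 mm (distance of any of paint_pot, spare_figure, water_cup, spatula from where it was at the start of the episode above 0.02 m).
It also fails if it takes over 58 s, if anything falls off the work surface, if the arm or the gripper's body presses on something with over 40 N, if the wrist force passes 120 N, or if a joint passes its speed limit or range.

## Robot

A 6-joint arm with a two-finger parallel gripper is mounted at the origin on the work surface. World frame = base frame: x ahead of the robot, y to its left, z up, the work surface at z = 0. Lengths are in m, angles in rad, forces in N, time in s.
With the tool pointing down it reaches from about 0.275 to 0.75 m from the base axis. Payload 10.2 kg.
Tool frame: the origin (TCP) lies midway between the tips of the shut fingers; the grasp point (between the pads) lies 19 mm behind it; z points along the fingers, y is the line along which they close (so a half turn about z gives the same grasp; the last joint's range is limited). The gripper opens to 85 mm and grips with 20 to 120 N. Pads are 22 mm wide; open, the fingers measure 114 mm over their backs; the gripper's body (76 mm by 85 mm) begins 54 mm behind the grasp point. The pads swing forward as they close: fully open they stand 13 mm farther back than shut.
Start: joints at [1.008, 0.313, 1.498, -0, 1.331, -0.223], TCP at [0.175, 0.495, 0.231] pointing down, gripper open.
Joint ranges: [-2.94, 2.94], [-0.97, 2.17], [0.19, 2.56], [-1.23, 4.37], [0.02, 3.11], [-2.88, 2.88]. Speed limits (rad/s): [2.39, 2.39, 3.01, 3.14, 3.14, 3.14].

## Interface

Orientations are given as a unit quaternion [x, y, z, w].
In Python, from cell import ctrl gives the robot as it stands.
- The arm moves only by the shell command python3 -m creep 'ROWS' [OPENING] [FORCE]. ROWS is JSON, a list of rows, each a list of 6 numbers: the shift along the tool's x, y, z in cm, then the turn, a rotation vector about the tool's x, y, z in degrees. A call has 1 to 5 rows; each row shifts and turns the commanded pose from where the row before left it, along the tool's axes as they then stand; what a row does not reach is not made up. A row lasts 1/10 s, in which the tool goes at most 50 mm and 8.59 degrees, less where a joint would pass 70% of its speed; a pose out of reach is approached as far as the arm can. A call with a gripper value outside its range is refused whole. OPENING is the closure in counts, from 0 (fully open) to 255 (shut), set as the call begins (- or left out, the last holds). The fingers move at their own pace and stop on an object; FORCE is the grip in N (left out, the last holds). Time passes only in rows, so rows that do not move let the fingers close. It gives the time, the measured TCP pose, the force, the opening and the grip force at its end, in the units of the state.
- ctrl.read_state(): the state, without advancing time (a new reading comes with each control period).
- ctrl.grab_frame(name): name is "scene" or "top" or "wrist"; returns a dict with "frame" (420x560x3 uint8, red, green, blue), "fovy" (degrees; the focal length in pixels is half the picture's height over the tangent of half this angle, whatever the lens; pixels are square), "cx", "cy" (the principal point, pixels), "k1" (the pictures are not rectified: a ray, as slopes to the right and down, at radius r is drawn at 1 + k1 r^2 times it, then the intrinsics apply), "R" (3x3) and "t" (3): a world point X has camera coordinates R X + t; the wrist camera has in their place "mount" (4x4, takes a point from camera to tool coordinates, whose origin is the TCP and whose axes are the flange's). Camera axes: x right, y down, z forward; pixel columns grow to the right and rows downward; lengths in m; the calibration is good to about 2 mm. A picture is of the moment at which its call begins: read the wrist's pose just before it. There is no depth.
- ctrl.job_done(): hands the job in; it is judged then, once.
The state is a dict: "time": time; "qpos": joint angles; "joint_velocities": joint speeds; "tau": joint torques, N m; "position": TCP position; "orientation": TCP orientation; "ft_force": force on the tool from outside, world axes, zero at the start; "ft_torque": the same for the moment, N m; "grip_width": opening from 0.0 (shut) to 1.0 (fully open); "grasp_force": force on a finger pad.
Only numpy, scipy, OpenCV 4.12 (cv2) and the standard library are available. Lean on these libraries where they do the work, as an engineer would, in place of code of your own. Each camera call takes 0.05 s, during which the arm holds its last target. There are 200 camera calls.

## Working session

There is one attempt and no reset: what is moved stays moved. The work goes in short steps, Python scripts to look and compute and a shell command to move; the robot and the scene stay as the last step left them, time stands still between calls to the robot, and variables do not carry over. Pictures are saved under pics/ and viewed, at most 10 in all, crops included, and the job is handed in when it is done.

```bash
mkdir -p pics; cat > h.py <<'E'
import numpy as np,cv2,json,sys
from scipy.spatial.transform import Rotation as Ro
from cell import ctrl
def grab(n,fn):
    s=ctrl.read_state(); d=ctrl.grab_frame(n)
    cv2.imwrite('pics/'+fn+'.png',d['frame'][:,:,::-1])
    if 'mount' in d:
        T=np.eye(4);T[:3,:3]=Ro.from_quat(s['orientation']).as_matrix();T[:3,3]=s['position']
        W=T@np.array(d['mount']);d['R']=W[:3,:3].T;d['t']=-d['R']@W[:3,3]
    c={k:np.array(d[k]).tolist() for k in('fovy','cx','cy','k1','R','t')}
    json.dump(c,open('pics/'+fn+'.json','w'));return d
def load(fn):
    c=json.load(open('pics/'+fn+'.json'));c['R']=np.array(c['R']);c['t']=np.array(c['t']);return c
def K(c):
    f=210/np.tan(np.radians(c['fovy'])/2);return np.array([[f,0,c['cx']],[0,f,c['cy']],[0,0,1.]])
def proj(c,P):
    return cv2.projectPoints(np.array(P,float).reshape(-1,1,3),cv2.Rodrigues(c['R'])[0],c['t'],K(c),np.array([c['k1'],0,0,0.]))[0].reshape(-1,2)
def atz(c,uv,z):
    n=cv2.undistortPoints(np.array(uv,float).reshape(-1,1,2),K(c),np.array([c['k1'],0,0,0.])).reshape(-1,2)
    D=np.c_[n,np.ones(len(n))]@c['R'];C=-c['R'].T@c['t'];z=np.broadcast_to(z,len(n))
    return C+D*((z-C[2])/D[:,2])[:,None]
E
python3 - <<'E'
from h import *
s=ctrl.read_state();print(s)
a=grab('scene','s0');b=grab('top','t0')
for n in('s0','t0'):
    c=load(n);print(n,c['fovy'],c['k1'],-c['R'].T@c['t'])
E
```

```text
{'time': 0.0, 'qpos': array([ 1.00758824e+00,  3.13443708e-01,  1.49843867e+00, -1.09212156e-05,
        1.33097427e+00, -2.23350659e-01]), 'joint_velocities': array([-1.07302806e-03, -5.07510203e-05,  8.53565888e-04, -3.13732795e-04,
        1.41623517e-04,  1.18016992e-05]), 'tau': array([ 4.69737079e-04, -4.12266004e+01, -2.59748268e+01, -1.18345897e-04,
        4.03627098e-03, -2.30954191e-05]), 'position': array([0.17486188, 0.49475635, 0.23073769]), 'orientation': array([ 1.69110777e-01,  9.85596847e-01, -5.85779355e-04, -2.37294240e-04]), 'ft_force': array([ 0.82399848, -0.41253949,  0.53408301]), 'ft_torque': array([-0.08128566,  0.00717969,  0.06361282]), 'grasp_force': 0.0, 'grip_width': 1.001262346197253}
s0 50.45958061130071 -0.043078082831897416 [ 1.20312624 -0.26537021  0.90941529]
t0 52.35908519030783 0.04031244458490023 [ 0.38206871 -0.0019153   1.16179215]
```

View pics/t0.png

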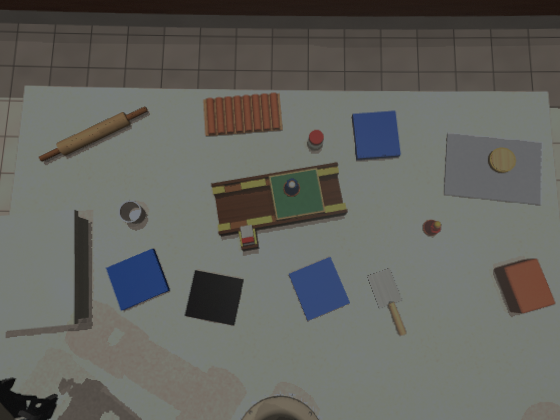

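View pics/s0.png

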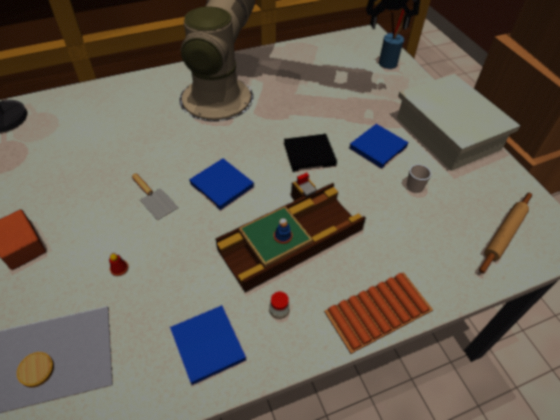

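The top view shows the stand at about (280,199), the green board at (297,193) with the blue figure at (291,187), and the bolt block with its red tab at (248,238). The board slides left in the image. The look-alikes are blue at (376,135), (320,288) and (138,279), and black at (215,297). Only the green board on the brass rails fits, and I'll confirm it in an enlarged crop.

```bash
python3 - <<'E'
from h import *
for n in('s0','t0'):
    c=load(n);print(n,proj(c,[[0,0,0],[.175,.495,.231],[.3,0,0],[.3,.1,0]]).round(0).tolist())
i=cv2.imread('pics/t0.png')[150:262,200:360]
cv2.imwrite('pics/t0c.png',cv2.resize(i,None,fx=5,fy=5,interpolation=cv2.INTER_CUBIC))
i=cv2.imread('pics/s0.png')[165:285,210:370]
cv2.imwrite('pics/s0c.png',cv2.resize(i,None,fx=5,fy=5,interpolation=cv2.INTER_CUBIC))
E
```

```text
s0 [[216.0, 97.0], [387.0, 32.0], [245.0, 156.0], [277.0, 148.0]]
t0 [[280.0, 444.0], [37.0, 388.0], [282.0, 319.0], [244.0, 319.0]]
```

View pics/t0c.png

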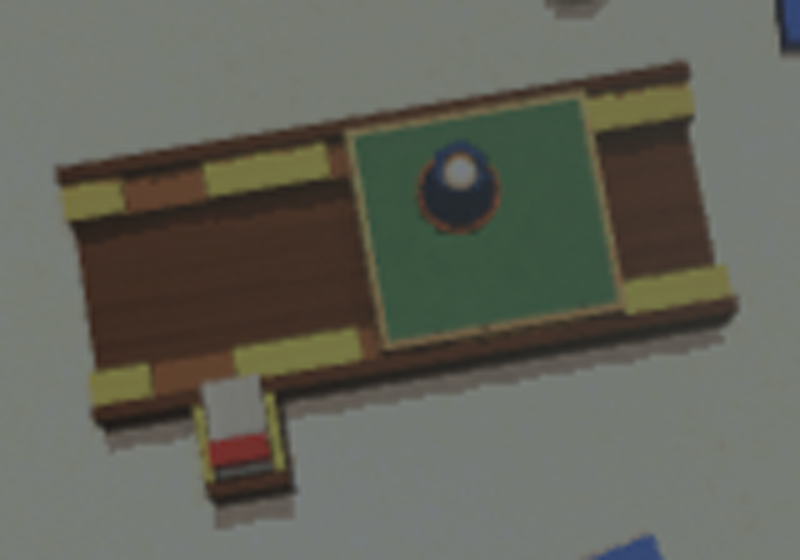

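View pics/s0c.png

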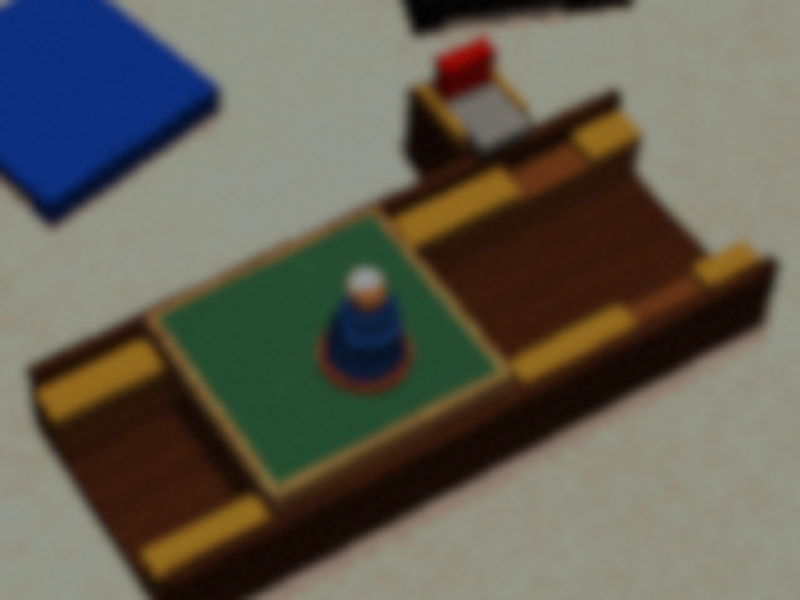

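The crops show the green board on the brass rails with the blue figure on it, so this is the one. The red tab is at about (248,240) in the top view. Next I fit the poses.

```bash
cat > fit.py <<'E'
from h import *
from scipy.optimize import least_squares
S=[(160,-42,70,222),(127.5,-42,124,211),(82.5,-42,208,194),(15.5,-42,329,175),(-185,-42,692,120),(160,42,92,375),(127.5,42,149,366),(82.5,42,235,350),(15.5,42,357,330),(-185,42,730,266)]
S2=[(160,42,638,134),(127.5,42,607,160),(82.5,42,522,190),(160,-42,745,243),(127.5,-42,695,270),(82.5,-42,620,308),(-185,42,50,422),(-185,-42,142,553)]
B=[(-65,-60,583,92),(65,-60,345,132),(65,60,385,350),(-65,60,622,302)]
B2=[(65,60,378,210),(65,-60,508,375),(-65,60,148,320),(-65,-60,278,497)]
def px(L,o): return (np.array(L,float)[:,2:]+.5)/5-.5+np.array(o)
ct,cs=load('t0'),load('s0')
def W(q,P):
    a=q[2];R=np.array([[np.cos(a),-np.sin(a),0],[np.sin(a),np.cos(a),0],[0,0,1]])
    return np.array(P)@R.T+[q[0],q[1],0]
def pts(L,z,dx=0): return np.array([(l[0]/1e3+dx,l[1]/1e3,z) for l in L])
def res(q,use=(1,1)):
    r=[]
    if use[0]: r+=[proj(ct,W(q,pts(S,.04)))-px(S,(200,150)),proj(ct,W(q,pts(B,.061,q[3])))-px(B,(200,150))]
    if use[1]: r+=[proj(cs,W(q,pts(S2,.04)))-px(S2,(210,165)),proj(cs,W(q,pts(B2,.061,q[3])))-px(B2,(210,165))]
    return np.vstack(r).ravel()
q0=[.55,0,1.7,-.08]
for u in((1,0),(0,1),(1,1)):
    s=least_squares(res,q0,args=(u,));print(u,s.x.round(4),np.abs(s.fun).max().round(2),np.sqrt(np.mean(s.fun**2)).round(2))
np.save('q.npy',s.x)
E
python3 - <<'E'
from fit import *
q=s.x
print('stand x dir deg',np.degrees(q[2]))
P={'rear':(q[3]-.065,0,.0505),'fig?':(0,0,0),'tab0':(.085,.112,.0755),'tab30':(.085,.082,.0755)}
for k,v in P.items(): print(k,W(q,[v]).round(4))
uv=(np.array([(460,195),(240,437),(240,462)])+.5)/5-.5+[200,150]
R=W([0,0,-q[2]],atz(ct,uv,[.061,.0875,.0875])-[q[0],q[1],0]);print('fig, tab inner/outer in stand',R.round(4))
uv=(np.array([(363,365)])+.5)/5-.5+[210,165]
print(W([0,0,-q[2]],atz(cs,uv,.061)-[q[0],q[1],0]).round(4))
for n,uv in(('paintpot',(316,143)),('cup',(132,212)),('spare',(433,227)),('spat',(390,300))): print(n,atz(ct,[uv],0.03).round(3))
st=ctrl.read_state();print(Ro.from_quat(st['orientation']).as_matrix().round(3))
E
```

```text
(1, 0) [ 0.6154  0.0245  1.7593 -0.0599] 1.39 0.56
(0, 1) [ 0.6199  0.0249  1.7546 -0.0607] 2.44 0.77
(1, 1) [ 0.6173  0.0249  1.7575 -0.0604] 2.96 0.88
stand x dir deg 100.6964809853077
rear [[ 0.6406 -0.0983  0.0505]]
fig? [[0.6173 0.0249 0.    ]]
tab0 [[0.4915 0.0877 0.0755]]
tab30 [[0.521  0.0932 0.0755]]
fig, tab inner/outer in stand [[-0.0498 -0.0134  0.061 ]
 [ 0.0833  0.0971  0.0875]
 [ 0.0853  0.1096  0.0875]]
[[-0.0532 -0.0204  0.061 ]]
paintpot [[ 0.777 -0.088  0.03 ]]
cup [[0.576 0.405 0.03 ]]
spare [[ 0.548 -0.398  0.03 ]]
spat [[ 0.355 -0.279  0.03 ]]
[[-0.943  0.333 -0.001]
 [ 0.333  0.943 -0.001]
 [ 0.    -0.001 -1.   ]]
```

Both cameras agree on the stand to about 4 mm: origin (0.617, 0.025), +x at 100.7°, and board origin at stand x=-60. The tab at y≈110 means the bolt is near 0. I'll shut the gripper and turn the tool so its x axis matches the stand's x, which makes tool y equal stand -y.

```bash
python3 -m creep '[[0,0,0,0,0,8.5],[0,0,0,0,0,8.5],[0,0,0,0,0,8.5],[0,0,0,0,0,8.5],[0,0,0,0,0,8.5]]' 255 20; python3 -m creep '[[0,0,0,0,0,8.5],[0,0,0,0,0,8.5],[0,0,0,0,0,0.3],[0,0,0,0,0,0]]'
cat > where.py <<'E'
from h import *
q=np.load('q.npy');s=ctrl.read_state()
R=Ro.from_euler('z',-q[2]);p=R.apply(np.array(s['position'])-[q[0],q[1],0])
M=(R*Ro.from_quat(s['orientation'])).as_matrix()
print('t',round(s['time'],2),'TCP in stand mm',(p*1e3).round(1),'toolx',M[:,0].round(3),'toolz',M[:,2].round(3),'q6',s['qpos'][5].round(2),'F',R.apply(s['ft_force']).round(1))
E
python3 where.py
```

```text
time: 0.6
position: [0.1749, 0.4949, 0.2309]
orientation: [0.517, 0.856, -0.0, -0.0]
ft_force: [0.3, 0.7, 0.6]
grip_width: 0.143
grasp_force: 0.0
time: 1.0
position: [0.175, 0.4949, 0.2311]
orientation: [0.636, 0.771, -0.0, 0.0]
ft_force: [0.4, 0.1, -0.2]
grip_width: 0.002
grasp_force: 0.0
t 1.0 TCP in stand mm [543.9 347.5 231.1] toolx [ 1.     0.004 -0.   ] toolz [-0.  0. -1.] q6 0.82 F [-0.  -0.4 -0.2]
```

```bash
for i in 1 2 3; do python3 -m creep '[[-4.4,2.15,0,0,0,0],[-4.4,2.15,0,0,0,0],[-4.4,2.15,0,0,0,0],[-4.4,2.15,0,0,0,0],[-4.4,2.15,0,0,0,0]]' >/dev/null; done; python3 -m creep '[[-4.4,2.15,0,0,0,0],[0,0,0,0,0,0],[0,0,0,0,0,0]]'; python3 where.py
```

```text
time: 2.8
position: [0.644, -0.1333, 0.2302]
orientation: [0.637, 0.771, -0.0, -0.001]
ft_force: [0.1, 0.4, -0.2]
grip_width: -0.002
grasp_force: 0.0
t 2.8 TCP in stand mm [-160.4    3.1  230.2] toolx [1.    0.002 0.001] toolz [ 0.001  0.001 -1.   ] q6 -0.57 F [ 0.4 -0.2 -0.2]
```

```bash
python3 -m creep '[[-0.5,0.15,-0,0,0,0],[-0.5,0.15,4,0,0,0],[0,0,4,0,0,0],[0,0,3,0,0,0],[0,0,0,0,0,0]]' >/dev/null; python3 where.py; python3 - <<'E'
from h import *
grab('wrist','w1')
q=np.load('q.npy')
c=load('w1');P=[(160,42,40),(82.5,-42,40),(82.5,42,40),(15.5,42,40),(-125,60,61),(-125,-60,61),(-185,42,40),(-185,-42,40)]
W=Ro.from_euler('z',q[2]).apply(np.array(P)/1e3)+[q[0],q[1],0]
i=cv2.imread('pics/w1.png')
for u in proj(c,W): cv2.circle(i,tuple(int(round(v)) for v in u),4,(255,0,255),1)
cv2.imwrite('pics/w1m.png',i)
E
```

```text
t 3.3 TCP in stand mm [-167.9    1.6  117.7] toolx [1.    0.003 0.004] toolz [ 0.004  0.006 -1.   ] q6 -0.58 F [ 0.3  0.1 -0.1]
```

View pics/w1m.png

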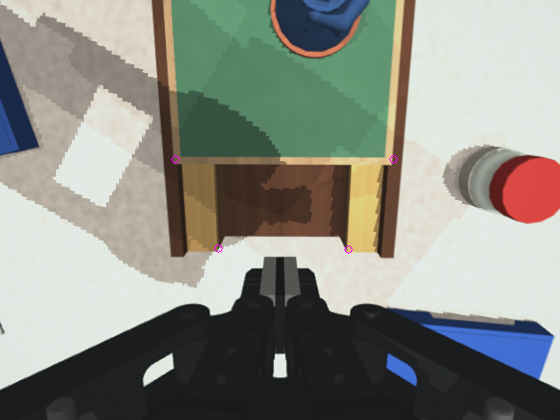

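The predicted points (magenta) fall on the board's rear corners (176,159) and (393,159) and on the rail ends, so the fit is good to about 1 mm. The figure at (317,20) is well clear. Now I descend behind the board and push.

```bash
python3 -m creep '[[0,0.1,4,0,0,0],[0,0.1,3.8,0,0,0],[0,0,0,0,0,0]]' >/dev/null; python3 where.py
python3 -c "
from h import *
print(np.array(ctrl.grab_frame('wrist')['mount'])[:3,3])"
python3 -m creep '[[0.6,0,0,0,0,0],[0.6,0,0,0,0,0],[0.6,0,0,0,0,0],[0.5,0,0,0,0,0],[0.5,0,0,0,0,0]]' >/dev/null; python3 where.py
python3 -m creep '[[0.5,0,0,0,0,0],[0.5,0,0,0,0,0],[0.5,0,0,0,0,0],[0.5,0,0,0,0,0],[0.5,0,0,0,0,0]]' >/dev/null; python3 where.py
```

```text
t 3.65 TCP in stand mm [-168.6   -0.8   41.1] toolx [1.    0.002 0.003] toolz [ 0.003  0.005 -1.   ] q6 -0.58 F [ 0.5  1.1 -0.7]
[ 0.06414027 -0.00020435 -0.14234036]
t 4.2 TCP in stand mm [-141.3   -2.2   43.8] toolx [ 1.     0.001 -0.   ] toolz [-0.    -0.001 -1.   ] q6 -0.54 F [-0.6 -0.4  0. ]
t 4.7 TCP in stand mm [-116.8   -2.1   43.5] toolx [ 1.     0.    -0.001] toolz [-0.001 -0.    -1.   ] q6 -0.51 F [-4.2 -0.4  0.5]
```

In contact at about 4 N, so I continue.

```bash
for i in 1 2 3; do python3 -m creep '[[0.5,0,0,0,0,0],[0.5,0,0,0,0,0],[0.5,0,0,0,0,0],[0.5,0,0,0,0,0],[0.4,0,0,0,0,0]]' >/dev/null; python3 where.py; done
python3 -m creep '[[0,0,0,0,0,0]]' >/dev/null; python3 where.py
python3 -c "
from h import *
grab('wrist','w2')
a=grab('top','t2');i=cv2.imread('pics/t2.png')[150:262,200:360];j=cv2.imread('pics/w2.png')
i=cv2.resize(i,(560,392),interpolation=cv2.INTER_CUBIC)
cv2.imwrite('pics/c2.png',np.hstack([cv2.resize(i,(400,300)),cv2.resize(j,(400,300))]))"
```

```text
t 5.2 TCP in stand mm [-92.5  -2.1  43.5] toolx [ 1.     0.001 -0.   ] toolz [-0. -0. -1.] q6 -0.47 F [-4.7  1.   3.2]
t 5.7 TCP in stand mm [-68.6  -2.   43.4] toolx [ 1.     0.001 -0.   ] toolz [-0. -0. -1.] q6 -0.44 F [-5.3 -0.   3.5]
t 6.2 TCP in stand mm [-44.6  -2.   43.5] toolx [ 1.     0.001 -0.   ] toolz [-0. -0. -1.] q6 -0.4 F [-5.2  0.6  3.5]
t 6.3 TCP in stand mm [-44.   -1.9  43.3] toolx [1.    0.001 0.001] toolz [ 0.001  0.    -1.   ] q6 -0.4 F [-2.  -0.7  0.9]
```

View pics/c2.png

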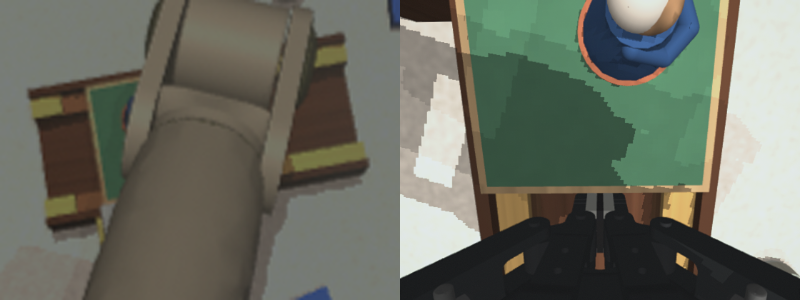

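The figure stands upright and the board is straight, with its rear edge at row ~265 of the wrist picture. I compute the distance left from that edge.

```bash
cat > edge.py <<'E'
from h import *
n=sys.argv[1];grab('wrist',n);q=np.load('q.npy');c=load(n);i=cv2.imread('pics/'+n+'.png').astype(int)
for u in(185,360):   # last green row, then rim's lower edge
    col=i[:,u];g=(col[:,1]-np.maximum(col[:,0],col[:,2])>8);r=np.where(g)[0].max()
    for z in(.061,.054): print(u,r,z,(Ro.from_euler('z',-q[2]).apply(atz(c,[(u,r)],z)-[q[0],q[1],0])*1e3).round(1))
E
python3 edge.py w3
```

```text
185 260 0.061 [[-30.5  33.6  61. ]]
185 260 0.054 [[-33.4  35.6  54. ]]
360 259 0.061 [[-30.  -31.1  61. ]]
360 259 0.054 [[-32.8 -32.7  54. ]]
```

```bash
python3 -m creep '[[0.4,0,0,0,0,0],[0.4,0,0,0,0,0],[0.4,0,0,0,0,0],[0.4,0,0,0,0,0],[0.2,0,0,0,0,0]]' >/dev/null; python3 where.py; for i in 1 2 3; do python3 -m creep '[[0.1,0,0,0,0,0],[0.1,0,0,0,0,0],[0.1,0,0,0,0,0]]' >/dev/null; python3 where.py; done; python3 edge.py w4
```

```text
t 6.95 TCP in stand mm [-26.3  -1.9  43.3] toolx [1.    0.001 0.   ] toolz [ 0.  0. -1.] q6 -0.38 F [-2.5  0.  -1.4]
t 7.25 TCP in stand mm [-23.9  -1.9  43.3] toolx [ 1.  0. -0.] toolz [-0. -0. -1.] q6 -0.37 F [-3.1  0.3 -0.9]
t 7.55 TCP in stand mm [-20.8  -2.   43.3] toolx [ 1.  0. -0.] toolz [-0. -0. -1.] q6 -0.37 F [-2.   0.4 -0.7]
t 7.85 TCP in stand mm [-17.7  -1.9  43.3] toolx [1.    0.001 0.   ] toolz [ 0.  0. -1.] q6 -0.36 F [-3.2  0.9 -1. ]
185 253 0.061 [[-1.5 33.3 61. ]]
185 253 0.054 [[-4.2 35.2 54. ]]
360 252 0.061 [[ -1.1 -31.3  61. ]]
360 252 0.054 [[ -3.7 -32.9  54. ]]
```

```bash
for i in 1 2; do python3 -m creep '[[0.1,0,0,0,0,0],[0.1,0,0,0,0,0]]' >/dev/null; python3 where.py; python3 edge.py w5$i; done
```

```text
t 8.1 TCP in stand mm [-15.9  -1.9  43.3] toolx [ 1.     0.001 -0.   ] toolz [-0. -0. -1.] q6 -0.36 F [-2.7  0.5 -0.2]
185 253 0.061 [[ 0.3 33.2 61. ]]
185 253 0.054 [[-2.4 35.2 54. ]]
360 252 0.061 [[  0.7 -31.3  61. ]]
360 252 0.054 [[ -1.9 -33.   54. ]]
t 8.35 TCP in stand mm [-14.   -1.9  43.3] toolx [ 1.     0.001 -0.001] toolz [-0.001 -0.    -1.   ] q6 -0.36 F [-8.1  1.9 -1.2]
185 253 0.061 [[ 2.2 33.2 61. ]]
185 253 0.054 [[-0.5 35.2 54. ]]
360 252 0.061 [[  2.6 -31.3  61. ]]
360 252 0.054 [[ -0.1 -33.   54. ]]
```

The force rises to 8 N and the apparent edge jumped 7 rows, so the board has dropped and is against the notch wall. I back off, rise and verify.

```bash
python3 -m creep '[[-0.6,0,0,0,0,0],[-2,0,0,0,0,0],[-2,0,0,0,0,0],[0,0,-4,0,0,0],[0,0,-4,0,0,0]]' >/dev/null;  python3 -m creep '[[0,0,-4,0,0,0],[0,0,-4,0,0,0],[0,0,0,0,0,0],[0,0,0,0,0,0]]' >/dev/null; python3 where.py; python3 - <<'E'
from h import *
grab('wrist','w6')
q=np.load('q.npy')
c=load('w6');i=cv2.imread('pics/w6.png')
for z,col in((61,(0,0,255)),(54,(255,0,255))):
    W=Ro.from_euler('z',q[2]).apply(np.array([(x,y,z) for x in(-5,125) for y in(-60,60)])/1e3)+[q[0],q[1],0]
    for u in proj(c,W): cv2.circle(i,tuple(int(round(v)) for v in u),4,col,1)
cv2.imwrite('pics/w6m.png',i)
E
```

```text
t 9.3 TCP in stand mm [-60.4  -2.  203.7] toolx [ 1.  0. -0.] toolz [-0.    -0.001 -1.   ] q6 -0.43 F [-0.1  0.5 -1.1]
```

View pics/w6m.png

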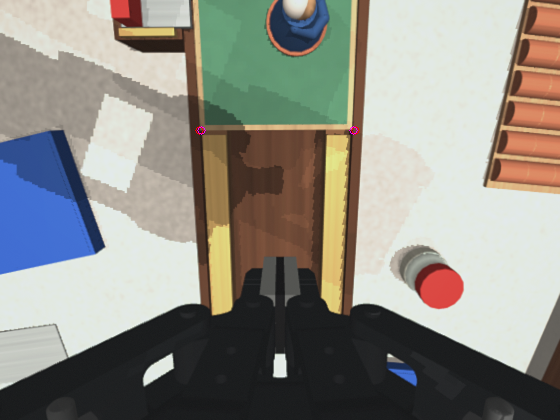

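The board lies straight with its rear edge on the predicted located corners, (201,130) and (353,130), and the figure is upright. Now the tab: I move to stand (85, 150) and descend.

```bash
python3 -m creep '[[2.9,-3,0,0,0,0],[2.9,-3,0,0,0,0],[2.9,-3,0,0,0,0],[2.9,-3,0,0,0,0],[2.9,-3.2,0,0,0,0]]' >/dev/null;  python3 -m creep '[[0,0,0,0,0,0],[0,0,4.5,0,0,0],[0,0,4.5,0,0,0],[0,0,0,0,0,0],[0,0,0,0,0,0]]' >/dev/null; python3 where.py; python3 -c "
from h import *
grab('wrist','w7')
q=np.load('q.npy')
c=load('w7');i=cv2.imread('pics/w7.png')
W=Ro.from_euler('z',q[2]).apply(np.array([(x,112,z) for x in(70,100) for z in(63.5,87.5)])/1e3)+[q[0],q[1],0]
for u in proj(c,W): cv2.circle(i,tuple(int(round(v)) for v in u),4,(255,0,255),1)
cv2.imwrite('pics/w7m.png',i)"
```

```text
t 10.35 TCP in stand mm [ 84.8 149.9 113.5] toolx [1. 0. 0.] toolz [ 0.     0.001 -1.   ] q6 -0.27 F [-0.3 -0.4  0.7]
```

View pics/w7m.png

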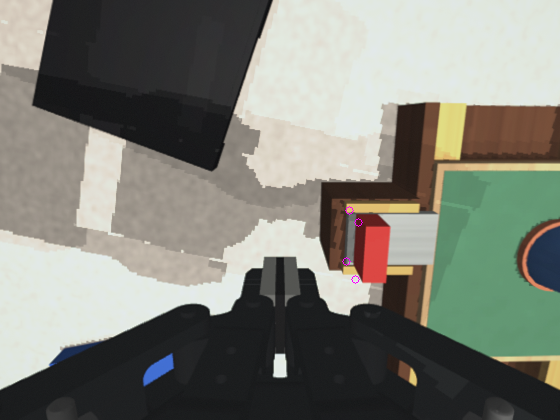

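The tab (red, 355–390 × 214–283) is where predicted, with the bolt out by 1–2 mm. I descend and push along tool +y.

```bash
python3 -m creep '[[0,0,2.5,0,0,0],[0,0,2,0,0,0],[0,0,0,0,0,0]]' >/dev/null; python3 where.py; for i in 1 2 3 4; do python3 -m creep '[[0,0.3,0,0,0,0],[0,0.3,0,0,0,0],[0,0.3,0,0,0,0]]' >/dev/null; python3 where.py;done
```

```text
t 10.7 TCP in stand mm [ 85.  150.1  68.3] toolx [1. 0. 0.] toolz [ 0.     0.001 -1.   ] q6 -0.27 F [-0.1  0.6  1. ]
t 11.0 TCP in stand mm [ 84.9 140.1  69.5] toolx [ 1.     0.001 -0.001] toolz [-0.001 -0.002 -1.   ] q6 -0.26 F [-0.  -0.1 -0.2]
t 11.3 TCP in stand mm [ 85.1 131.8  68.4] toolx [ 1.     0.001 -0.   ] toolz [-0. -0. -1.] q6 -0.26 F [ 1.   0.3 -0.1]
t 11.6 TCP in stand mm [ 85.1 122.9  68.3] toolx [1.    0.001 0.   ] toolz [ 0.  0. -1.] q6 -0.25 F [0.1 0.1 0.3]
t 11.9 TCP in stand mm [ 85.1 114.1  68.3] toolx [1.    0.001 0.   ] toolz [ 0.  0. -1.] q6 -0.25 F [-1.1  1.5  1.1]
```

```bash
for i in 1 2; do python3 -m creep '[[0,0.3,0,0,0,0],[0,0.3,0,0,0,0],[0,0.2,0,0,0,0]]' >/dev/null; python3 where.py;done; for i in 1 2 3; do python3 -m creep '[[0,0.1,0,0,0,0],[0,0.1,0,0,0,0]]' >/dev/null; python3 where.py;done
```

```text
t 12.2 TCP in stand mm [ 85.1 105.9  68.3] toolx [1.    0.001 0.   ] toolz [ 0.  0. -1.] q6 -0.24 F [0.2 1.7 0.2]
t 12.5 TCP in stand mm [85.2 97.9 68.3] toolx [1.    0.001 0.   ] toolz [ 0.  0. -1.] q6 -0.24 F [-0.9  1.1  0.8]
t 12.7 TCP in stand mm [85.2 96.3 68.3] toolx [1.    0.001 0.   ] toolz [ 0.     0.001 -1.   ] q6 -0.24 F [-1.3  6.3  3.3]
t 12.9 TCP in stand mm [85.2 96.  68.2] toolx [1.    0.001 0.   ] toolz [ 0.     0.005 -1.   ] q6 -0.24 F [-2.8 17.1 11. ]
t 13.1 TCP in stand mm [85.2 95.8 68.2] toolx [1.    0.001 0.   ] toolz [ 0.    0.01 -1.  ] q6 -0.24 F [-3.2 28.4 18.9]
```

Hard stop at y≈96, which puts the face at 82 with a 14 mm finger half-thickness. I release, back away and look.

```bash
python3 -m creep '[[0,-1,0,0,0,0],[0,-2.5,0,0,0,0],[0,-2.5,0,0,0,0],[0,0,-4.5,0,0,0],[0,0,-4.5,0,0,0]]' >/dev/null;  python3 -m creep '[[0,-3,-4.5,0,0,0],[0,-4,-4,0,0,0],[0,-4,0,0,0,0],[0,0,0,0,0,0],[0,0,0,0,0,0]]' >/dev/null; python3 where.py
python3 -c "
from h import *
grab('scene','s8');i=cv2.imread('pics/s8.png')
cv2.imwrite('pics/s8c.png',np.hstack([cv2.resize(i[165:285,210:370],(480,360),interpolation=cv2.INTER_CUBIC),cv2.resize(i,(320,240))[:, :] if 0 else cv2.copyMakeBorder(cv2.resize(i,(320,240)),0,120,0,0,0)]))"
```

```text
t 14.1 TCP in stand mm [ 85.  255.1 235.8] toolx [ 1.     0.    -0.001] toolz [-0.001 -0.002 -1.   ] q6 -0.35 F [ 0.  -0.4  0.9]
```

View pics/s8c.png

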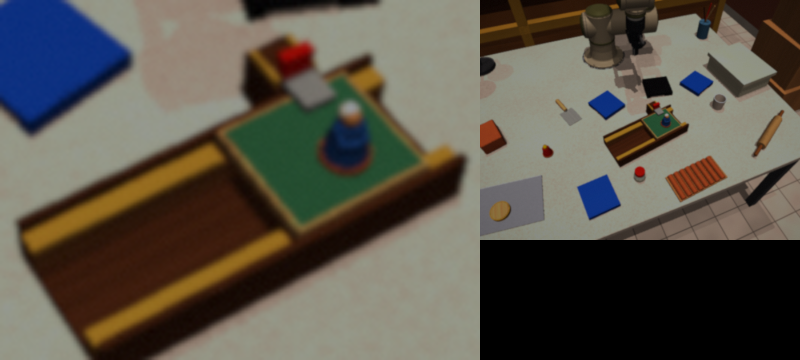

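The tongue at crop (310,92) lies over the board's edge. The board is level in its notches, the figure is upright, the bystanders are unmoved, and the robot touches nothing. I hand in.

```bash
python3 -c "
from cell import ctrl
print(ctrl.job_done())"
```

```text
the job is handed in; nothing more can be done
None
```

I pushed the board until it dropped into its notches and drove the bolt across to its hard stop. In the last picture the figure was upright and the other things looked unmoved, so I handed the job in at about 14 s; no verdict came back.

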